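Index a pallet hub and lock it with its key

ROBOT

A 6-joint arm with a two-finger parallel gripper is mounted at the origin on the work surface. World frame = base frame: x ahead of the robot, y to its left, z up, the work surface at z = 0. Lengths are in mm, angles in rad, forces in N, time in s.
With the tool pointing down it reaches from about 425 to 950 mm from the base axis. Payload 3.5 kg.
Tool frame: the origin (TCP) lies at the very end of the fingers, on their centre line; the grasp point (between the pads) lies 19 mm behind it (grip_depth is the distance from the TCP to the grasp point, in mm); x points along the fingers, y is the direction in which the jaws open and shut, and the axes are right-handed (so a half turn about x gives the same grasp; the last joint's range is limited). The gripper opens to 85 mm and grips with 20 to 120 N. Pads are 22 mm wide; open, the fingers measure 114 mm over their backs; the gripper's body (76 mm by 85 mm) begins 54 mm behind the grasp point. The pads swing forward as they close: fully open they stand 13 mm farther back than shut.
Start: joints at [1.004, 0.286, 1.577, -0, 1.279, -0.15], TCP at [273.228, 617.214, 231.325] pointing down, gripper open.
Joint ranges: [-2.77, 2.77], [-0.9, 2.22], [0.21, 2.48], [-1.53, 4.67], [0.24, 2.81], [-2.84, 2.84]. Speed limits (rad/s): [2.79, 2.79, 3.14, 3.14, 3.14, 3.14].

INTERFACE

Orientations are given as [roll, pitch, yaw] about the fixed x, y, z axes, in that order (R = Rz(yaw) Ry(pitch) Rx(roll)).
In Python, from workcell import get_state, read_camera, hand_in, masks_of, mark_of, grip_depth gives the robot as it stands.
- The arm moves only by the tool drive_tool, never from a script. Its argument "deltas" is one flat list of numbers, 7 for each row, row after row: the turn, a rotation vector about the tool's x, y, z in rad, then the shift along the tool's x, y, z in mm, then the finger opening in mm, from 0 to 85.4. In form: [ax, ay, az, x, y, z, jaw, ax, ay, az, x, y, z, jaw, ...]. A call has 1 to 5 rows; each row shifts and turns the pose as measured when the row begins, along the tool's axes as they then stand; what a row does not reach is not made up. A row lasts 1/10 s, in which the tool goes at most 50 mm and 8.59 degrees, less where a joint would pass 70% of its speed; a pose out of reach is approached as far as the arm can. A call with a gripper value outside its range is refused whole. The fingers move at their own pace and stop on an object; "grip_force" is the grip in N (left out, the last holds). Time passes only in rows, so rows that do not move let the fingers close. It gives the time, the measured TCP pose, the force and the opening at its end, in the units of the state.
- get_state(): the state, without advancing time (a new reading comes with each control period).
- read_camera(name): name is "side" or "top" or "wrist"; returns a dict with "color" (400x640x3 uint8, blue, green, red), "depth" (400x640 float32, mm along the optical axis (not along the pixel's ray), 0 where there is no reading), "camera_matrix" (3x3 intrinsics, pixels), "extrinsics" (4x4, takes a point from world to camera coordinates). Camera axes: x right, y up, looking along -z (the intrinsics and any distortion apply to the point x, -y, -z); pixel columns grow to the right and rows downward; lengths in mm; the calibration is good to about 2 mm. A picture is of the moment at which its call begins.
- hand_in(): hands the job in, once; it reports no verdict.
Trained networks look in the newest picture that a camera, given by its name, has taken for a name from the list of things; names that differ only in an ending like _2 or _b are one class to them, and where a whole thing is asked for, a point or a joint stands for the part that bears it (a point fixed in the world has none). Each returns a list of dicts, best first, with "conf" (0 to 1); they miss things now and then, are a little off and sometimes report something else, mostly with a low value. They report only what shows in the picture. A call takes as long as a camera call.
- masks_of(camera, target): "region" (400x640 bool, what is visible of it) and "centre" ([column, row] in pixels, amid what is visible of it).
- mark_of(camera, target): "centre" ([column, row] in pixels: a listed point, or the origin of a listed thing).
The state is a dict: "t": time; "joint_positions": joint angles; "dq": joint speeds; "tau": joint torques, N m; "tcp_pos": TCP position; "orientation": TCP orientation; "ft_force": force on the tool from outside, world axes, zero at the start; "moment": the same for the moment, N m; "gripper_width": finger opening in mm.
Only numpy, scipy, OpenCV 4.12 (cv2) and the standard library are available. Lean on these libraries where they do the work, as an engineer would, in place of code of your own. Each camera call takes 0.05 s, during which the arm holds its last target.

TASK

Turn the hub on the pallet by its square boss until its keyway lines up with the slot in the bracket beside it. Then draw the narrow key bar by its end fully out of the low rack, set it down on the bench and let go, and take it again by its upright grip. Lay it in the bracket slot and the hub keyway, fully down and with its outer end flush with the outer end of the bracket, let go, and leave the wider bar undisturbed in the rack.

Things in the scene. Friction and masses are not known exactly. Their poses are not given: they have to be found in the camera images.
- station: The pallet, fixed: aluminium plate 250 x 160 x 25 mm. Origin on the bench under the hub's axis; z up; x runs from the hub's axis along the bracket slot, outwards. Bracket on it: two dark steel cheeks (x 70..170 mm, each 22 wide), the 20 mm wide slot between them, floor 33 and cheek tops 55 mm above the bench.
- hub (a joint): Angle of the hub about its vertical axis (rad), positive anticlockwise seen from above. 0: its keyway lines up with the bracket slot. It starts at 0.7 to 2.3, so it must be turned clockwise; range -0.5 to 2.7; it stays where it is left (friction about 0.15 N m).
- keyway (a point): On the floor of the hub's keyway, 50 mm from the hub's axis, x outwards along the keyway; turns with the hub. The hub is a steel disc, diameter 130 mm, top 55 mm above the bench, with one radial keyway 20 mm wide in its top, from 34 mm to 65 mm (rim, open) from the axis, floor 33 mm above the bench, level with the bracket slot.
- boss (a point): Top centre of the hub's dark square boss, on the hub's axis, 91 mm above the bench. The boss is 38 x 38 mm and stands 36 mm above the disc; two of its faces are parallel to the keyway. Grip it here to turn the hub. The point turns with the hub, its x axis along the keyway.
- seat (a point): Where the key's origin (centre of its underside) must be at the end: on the slot floor, 105 mm from the hub's axis, 33 mm above the bench; axes as the station's.
- rack: White rack, fixed, 115 deep x 180 wide x 67 mm high (roof 5), no floor; origin on the bench under its middle. Two bays (y = -42 and +42 mm), open only at the front, x = -57.5 mm. In each lies one bar on the bench along the rack's x, grip under the roof, its end sticking out of the front by about 48 mm. Which bay holds which bar varies.
- key: The key: loose steel bar 130 long (x) x 16 wide (y) x 24 mm high, its lowest 5 mm tapering to 12 mm wide; on its middle stands a black grip 28 long (x) x 18 wide (y) x 32 mm high, so 56 mm in all. Both ends are alike and it may go in either way round. About 0.4 kg. Origin at the centre of its underside, z up.
- spare: The other bar in the rack, same length, height and grip but 32 mm wide: too wide for the slot. Stays in the rack. Origin and axes as the key's.

How it is judged (in metres and radians):
On the way, in this order (a step that is already met when the one before it is completed fails the run):
1. the hub is turned so that its keyway lines up with the bracket slot (within 0.12 rad) (value of joint hub between -0.12 and 0.12 rad), for 0.2 s.
2. the key is out of the rack (its middle over 120 mm from the rack's middle), lying on the bench upright and at rest, not touched by the fingers (horizontal distance between key and rack above 0.12 m and height (world z) of key below 0.006 m and angle between key's own z axis and vertical below 0.1 rad and linear speed of key below 0.02 m/s and contact force between the fingers and key below 0.2 N), for 0.2 s.
At the end, for the whole second after the job is handed in: The hub's keyway is in line with the bracket slot (0.08 rad); the key lies at rest, upright, in both, its origin within 10 mm of the seat in plan and 4 mm in height, and in line with the slot within 0.06 rad (value of joint hub between -0.08 and 0.08 rad and horizontal distance between key and seat below 0.01 m and z of key in the frame of seat between -0.004 and 0.004 m and angle between the x axis of key and the x axis of station, either way round below 0.06 rad and angle between key's own z axis and vertical below 0.06 rad and linear speed of key below 0.01 m/s); the robot touches nothing.
It fails at once if the wider bar is moved by more than 30 mm (distance of spare from where it was at the start of the episode above 0.03 m).
It also fails if it takes over 72 s, if anything falls off the work surface, if the arm or the gripper's body presses on something with over 40 N, if the wrist force passes 120 N, or if a joint passes its speed limit or range.

## Working session

There is one attempt and no reset: what is moved stays moved. The work goes in short steps, Python scripts to look and compute and a tool call to move; the robot and the scene stay as the last step left them, time stands still between calls to the robot, and variables do not carry over. Pictures are saved under pics/ and viewed, and the job is handed in when it is done.

Besides the shell and the picture viewer there is one more tool, called after "Call:" in YAML: its name, and indented under it one key for each argument. drive_tool: Moves the arm, as the interface text tells. Its arguments: {"type":"object","properties":{"deltas":{"type":"array"},"grip_force":{"type":"number"}},"required":["deltas"]}

```bash
mkdir -p pics; ls
cat > h.py <<'E'
import numpy as np, cv2
from workcell import get_state, read_camera, hand_in, masks_of, mark_of, grip_depth
def cam(n,save=None):
    c=read_camera(n)
    if save: cv2.imwrite('pics/'+save+'.png',c['color'])
    return c
def pts(c):
    "world xyz image 400x640x3 from depth"
    K=c['camera_matrix'];E=np.linalg.inv(c['extrinsics']);d=c['depth']
    v,u=np.mgrid[0:400,0:640]
    x=(u-K[0,2])/K[0,0]*d; y=(v-K[1,2])/K[1,1]*d
    P=np.stack([x,-y,-d,np.ones_like(d)],-1)@E.T
    P=P[...,:3]; P[d<=0]=np.nan
    return P
def ray(c,uv,z):
    K=c['camera_matrix'];E=np.linalg.inv(c['extrinsics'])
    r=E[:3,:3]@np.array([(uv[0]-K[0,2])/K[0,0],-(uv[1]-K[1,2])/K[1,1],-1]);o=E[:3,3]
    return o+r*(z-o[2])/r[2]
E
python3 - <<'E'
from h import *
s=get_state();print(s, grip_depth)
for n in ['side','top','wrist']:
    c=cam(n,n+'0');print(n,c['camera_matrix'].round(1).tolist(),np.linalg.inv(c['extrinsics']).round(3).tolist())
    for t in ['station','hub','keyway','boss','rack','key','spare','seat']:
        try:
            print(t,'mark',[(np.round(m['centre'],1).tolist(),round(m['conf'],2)) for m in mark_of(n,t)][:2])
        except Exception as e: print(t,e)
E
```

```text
pics
{'t': 0.0, 'joint_positions': array([ 1.00396988e+00,  2.87219665e-01,  1.57816554e+00, -2.05288196e-05,
        1.27859530e+00, -1.49970920e-01]), 'dq': array([ 0.00023809, -0.00114084, -0.00168936,  0.00038   , -0.00255845,
        0.00116319]), 'tau': array([-1.40007742e-03, -4.05997717e+01, -2.92616451e+01, -1.66140385e-04,
        5.87533388e-03,  3.96853281e-06]), 'tcp_pos': array([272.90429114, 616.65900862, 229.91737799]), 'orientation': array([-1.71254056,  1.5684084 , -2.12939015]), 'ft_force': array([-0.54428512, -0.80954922,  0.28096285]), 'moment': array([ 0.03952466,  0.01081879, -0.00998507]), 'gripper_width': 85.46596399315915} 18.700000000000003
side [[400.7, 0.0, 316.2], [0.0, 400.7, 200.6], [0.0, 0.0, 1.0]] [[0.892, 0.257, -0.373, 240.236], [-0.453, 0.504, -0.736, -594.184], [-0.001, 0.825, 0.566, 612.9], [0.0, 0.0, 0.0, 1.0]]
station mark [([329.5, 295.5], 0.65)]
hub it knows: boss, key, keyway, rack, seat, spare, station
keyway mark [([259.7, 199.1], 0.66), ([353.9, 276.9], 0.65)]
boss mark [([331.9, 261.2], 0.64)]
rack mark [([267.2, 186.0], 0.89)]
key mark
[... 211 characters left out ...]
0.019, 70.725], [0.02, 0.037, 0.999, 888.154], [0.0, 0.0, 0.0, 1.0]]
station mark [([388.4, 220.2], 0.88)]
hub it knows: boss, key, keyway, rack, seat, spare, station
keyway mark [([397.6, 194.0], 0.87)]
boss mark [([396.4, 217.6], 0.71)]
rack mark [([203.8, 194.6], 0.9)]
key mark []
spare mark [([223.0, 179.9], 0.58), ([204.1, 193.4], 0.27)]
seat mark []
wrist [[319.2, 0.0, 315.7], [0.0, 319.2, 197.4], [0.0, 0.0, 1.0]] [[0.405, -0.865, -0.296, 195.877], [0.915, 0.383, 0.131, 651.497], [-0.0, -0.324, 0.946, 374.061], [0.0, 0.0, 0.0, 1.0]]
station mark []
hub it knows: boss, key, keyway, rack, seat, spare, station
keyway mark []
boss mark []
rack mark []
key mark []
spare mark []
seat mark []
```

View pics/top0.png

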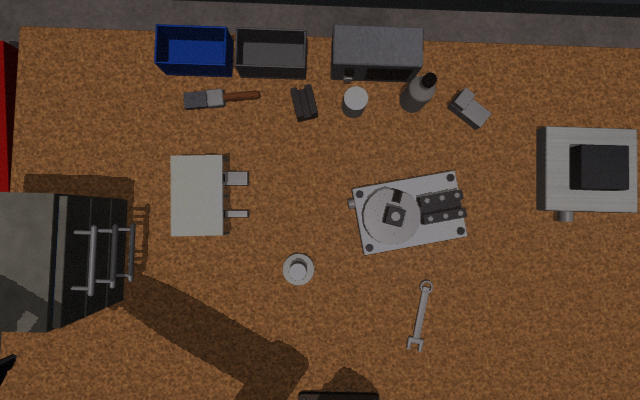

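View pics/side0.png

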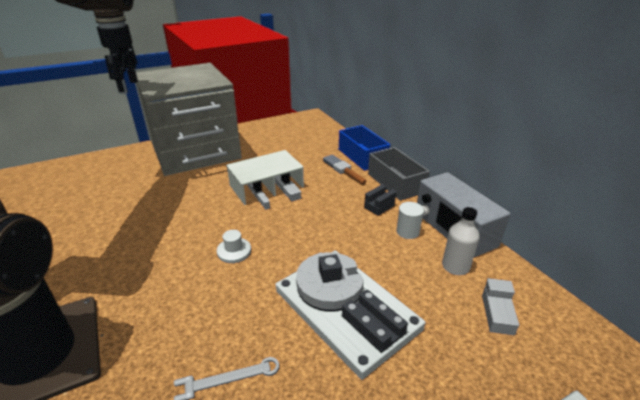

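View pics/wrist0.png

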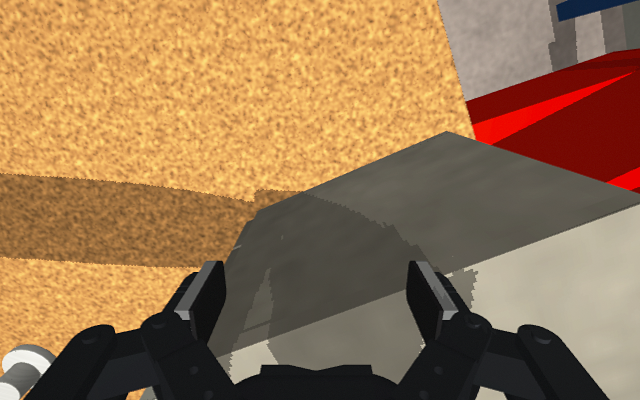

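```bash
cat > m.py <<'E'
from h import *
c=cam('top'); P=pts(c); im=c['color'].astype(int).sum(2)/3
np.save('P.npy',P); 
print('bench z',np.nanmedian(P[260:380,450:520,2]))
for t,zs in [('station',None),('rack',None),('spare',None),('key',None),('boss',None),('keyway',None)]:
    for m in masks_of('top',t)[:2]:
        r=m['region']; z=P[...,2][r]
        print(t,round(m['conf'],2),m['centre'],r.sum(),np.nanpercentile(z,[5,25,50,75,95]).round(1))
# station
sub=np.zeros((400,640),bool); sub[165:260,340:475]=1
z=P[...,2]
print(np.histogram(z[sub],bins=range(-10,110,5)))
def rect(mask,n):
    q=P[mask][:,:2].astype(np.float32); r=cv2.minAreaRect(q); print(n,mask.sum(),np.round(r[0],1),np.round(r[1],1),round(r[2],2)); return r
rect(sub&(abs(z-25)<6),'plate')
rect(sub&(z>80),'boss')
hm=sub&(abs(z-55)<6)
ch=hm&(im<80); 
k,l,st,ce=cv2.connectedComponentsWithStats(ch.astype(np.uint8))
for i in range(1,k):
    if st[i,4]>80: rect(l==i,'dark%d'%i)
sub2=np.zeros((400,640),bool); sub2[145:245,160:255]=1
print(np.histogram(z[sub2],bins=range(-10,90,5)))
rect(sub2&(abs(z-67)<6),'rack')
b=sub2&(abs(z-24)<7)
k,l,st,ce=cv2.connectedComponentsWithStats(b.astype(np.uint8))
for i in range(1,k):
    if st[i,4]>20: rect(l==i,'bar%d'%i)
big=cv2.resize(c['color'][140:270,150:480],None,fx=2.4,fy=2.4,interpolation=cv2.INTER_CUBIC)
cv2.imwrite('pics/topz.png',big)
E
python3 m.py
```

```text
bench z 1.453805414963199
station 0.67 [408.4, 214.1] 7193 [23.9 26.1 34.2 56.  60.1]
rack 0.72 [193.7, 192.3] 4251 [64.9 66.5 67.4 68.4 69.8]
spare 0.86 [238.9, 178.0] 333 [ 7.7 22.9 24.1 25.3 27. ]
key 0.59 [236.0, 213.0] 174 [ 0.2 23.1 24.3 25.5 34.5]
boss 0.66 [391.0, 217.7] 2637 [36.5 54.8 56.  57.5 92.2]
keyway 0.82 [391.7, 214.1] 2551 [43.4 54.9 56.1 57.5 92.3]
keyway 0.72 [237.6, 176.1] 341 [11.7 23.  24.2 25.4 27.4]
(array([   1, 1499, 4011,   38,   15,   22,  918, 2373,  392,  138,   33,
         30,  765, 2172,   21,    7,    8,    8,    9,   27,  274,    6,
          0]), array([-10,  -5,   0,   5,  10,  15,  20,  25,  30,  35,  40,  45,  50,
        55,  60,  65,  70,  75,  80,  85,  90,  95, 100, 105]))
plate 3346 [ 524.9 -148.7] [160.  263.8] 11.92
boss 316 [ 516.1 -106.3] [37.9 37.9] 77.56
dark1 363 [ 561.4 -220. ] [ 21.9 101.6] 11.9
dark12 360 [ 520.6 -228.2] [ 21.6 101.6] 11.64
(array([   0, 1723, 2937,   28,   27,   19,  301,  143,   19,    7,   17,
          9,    3,    3,  189, 3891,  154,    0,    0]), array([-10,  -5,   0,   5,  10,  15,  20,  25,  30,  35,  40,  45,  50,
        55,  60,  65,  70,  75,  80,  85]))
rack 4232 [550.8 333.4] [180.2 116.9] 2.71
bar3 307 [595.1 258. ] [28.8 56. ] 1.61
bar5 138 [511.8 252.3] [11.7 51.8] 1.6
```

```bash
python3 -c "
import cv2
a=cv2.imread('pics/side0.png');cv2.imwrite('pics/sidez.png',cv2.resize(a[140:390,200:450],None,fx=2.4,fy=2.4,interpolation=cv2.INTER_CUBIC))"
```

```text
(no output)
```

View pics/topz.png

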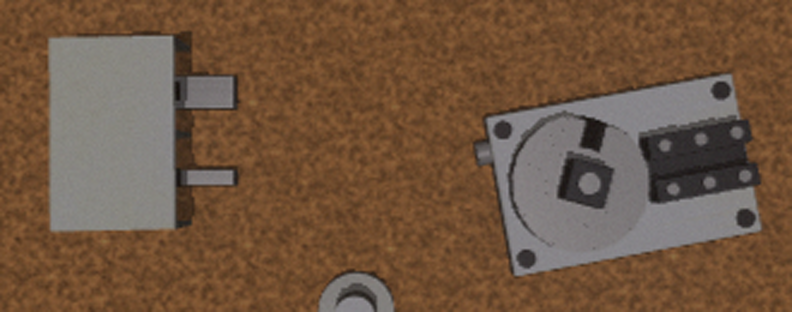

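View pics/sidez.png

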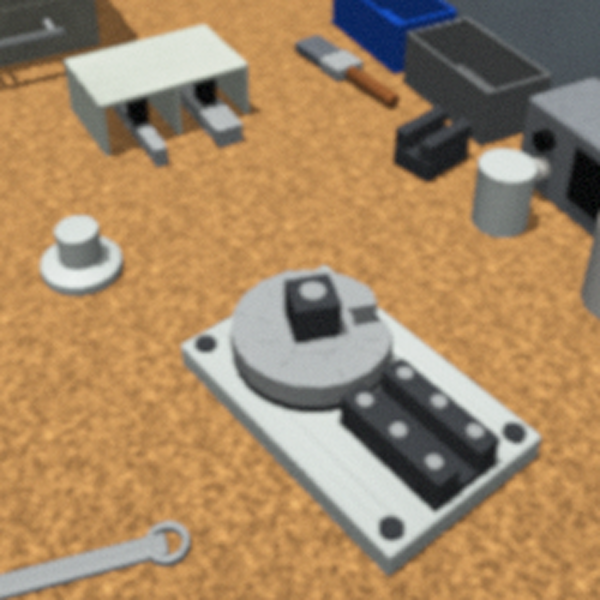

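```bash
cat >> h.py <<'E'
from scipy.spatial.transform import Rotation as Ro
def Rt(s): return Ro.from_euler('xyz',s['orientation']).as_matrix()
def Rd(psi): # tool down, jaw (y) yaw psi deg
    p=np.radians(psi); return np.array([[0,np.cos(p),np.sin(p)],[0,np.sin(p),-np.cos(p)],[-1,0,0.]])
def plan(pos=None,psi=None):
    s=get_state();R=Rt(s);p=s['tcp_pos']
    y=R[:,1];print('t',round(s['t'],2),'tcp',p.round(1),'jawyaw',round(np.degrees(np.arctan2(y[1],y[0])),2),'tilt',np.degrees(np.arccos(-R[2,0])).round(2),'q',s['joint_positions'].round(3),'F',s['ft_force'].round(1),'w',round(s['gripper_width'],1))
    if psi is not None: print(' turn rv',Ro.from_matrix(R.T@Rd(psi)).as_rotvec().round(4))
    if pos is not None:
        print(' shift now-axes',(R.T@(np.array(pos)-p)).round(1),' shift down-axes at psi',(Rd(psi).T@(np.array(pos)-p)).round(1) if psi is not None else '')
E
python3 - <<'E'
from h import *
plan([516,-106,200],77.6)
c=cam('top')
for n,u,z in [('keyway',(397.6,194),33),('boss',(396.4,217.6),91)]: print(n,ray(c,u,z))
c=cam('side')
for n in ['boss','keyway','seat','rack','key','spare']:
  for m in mark_of('side',n)[:2]: print(n,m['conf'],ray(c,m['centre'],{'boss':91,'keyway':33,'seat':33}.get(n,0)))
E
```

```text
t 1.55 tcp [273.2 617.2 231.3] jawyaw 66.12 tilt 0.0 q [ 1.004  0.286  1.577 -0.     1.279 -0.15 ] F [ 0.1  1.2 -0.2] w 85.9
 turn rv [-0.2004  0.     -0.    ]
 shift now-axes [  31.3 -563.   514.8]  shift down-axes at psi [  31.3 -654.2  392.4]
keyway [ 568.043199   -125.03308031   33.        ]
boss [ 512.91547111 -110.17342706   91.        ]
boss 0.92 [ 516.95678786 -111.80070043   91.        ]
keyway 0.87 [ 564.5083347  -120.58588507   33.        ]
keyway 0.34 [497.26667224 237.60215729  33.        ]
seat 0.96 [ 540.51164916 -203.33011104   33.        ]
seat 0.52 [ 565.60829485 -113.41536569   33.        ]
rack 0.91 [560.98384653 334.01198954   0.        ]
key 0.67 [511.33318688 285.76998871   0.        ]
spare 0.88 [597.22087166 308.88705704   0.        ]
```

Run:
```python
from h import *
P=np.load('P.npy');z=P[...,2]
for v in range(190,380,20): print(v,[tuple(P[v,u].round(0)) if P[v,u,2]>10 else 0 for u in (5,30,60,90,120,140)])
```

```text
190 [0, 0, 0, 0, 0, 0]
210 [(np.float64(508.0), np.float64(607.0), np.float64(239.0)), (np.float64(509.0), np.float64(564.0), np.float64(240.0)), (np.float64(510.0), np.float64(520.0), np.float64(229.0)), (np.float64(511.0), np.float64(513.0), np.float64(154.0)), (np.float64(512.0), np.float64(510.0), np.float64(46.0)), 0]
230 [(np.float64(473.0), np.float64(605.0), np.float64(239.0)), (np.float64(474.0), np.float64(563.0), np.float64(239.0)), (np.float64(475.0), np.float64(519.0), np.float64(228.0)), 0, (np.float64(468.0), np.float64(501.0), np.float64(61.0)), 0]
250 [(np.float64(439.0), np.float64(601.0), np.float64(241.0)), (np.float64(440.0), np.float64(560.0), np.float64(240.0)), (np.float64(440.0), np.float64(517.0), np.float64(228.0)), (np.float64(439.0), np.float64(475.0), np.float64(210.0)), (np.float64(421.0), np.float64(510.0), np.float64(38.0)), 0]
270 [(np.float64(404.0), np.float64(601.0), np.float64(239.0)), (np.float64(405.0), np.float64(557.0), np.float64(241.0)), (np.float64(404.0), np.float64(516.0), np.float64(227.0)), (np.float64(403.0), np.float64(474.0), np.flo
[... 160 characters left out ...]
p.float64(556.0), np.float64(240.0)), (np.float64(369.0), np.float64(514.0), np.float64(226.0)), (np.float64(366.0), np.float64(473.0), np.float64(207.0)), (np.float64(329.0), np.float64(511.0), np.float64(28.0)), 0]
310 [(np.float64(336.0), np.float64(597.0), np.float64(239.0)), (np.float64(337.0), np.float64(554.0), np.float64(240.0)), (np.float64(335.0), np.float64(510.0), np.float64(230.0)), (np.float64(313.0), np.float64(509.0), np.float64(143.0)), 0, 0]
330 [(np.float64(302.0), np.float64(594.0), np.float64(240.0)), (np.float64(303.0), np.float64(552.0), np.float64(240.0)), 0, 0, 0, 0]
350 [0, 0, 0, 0, 0, 0]
370 [(np.float64(256.0), np.float64(550.0), np.float64(290.0)), 0, 0, 0, 0, 0]
```

Call:
drive_tool:
  deltas: [0, 0, 0, -45, 0, 0, 85, 0, 0, 0, -45, 0, 0, 85, -0.1, 0, 0, -10, 0, 0, 85, -0.1, 0, 0, 0, 0, 0, 85, 0, 0, 0, 0, -42, 25, 85]

```text
t: 2.45
tcp_pos: [287.4, 572.7, 332.4]
orientation: [-2.275, 1.567, -2.479]
ft_force: [1.2, -1.2, -0.2]
gripper_width: 84.9
```

```bash
python3 -c "
from h import *
plan([516,-106,200],77.6)"
```

```text
t 2.45 tcp [287.4 572.7 332.4] jawyaw 78.31 tilt 0.22 q [ 9.470e-01  1.560e-01  1.547e+00  1.000e-03  1.442e+00 -4.200e-01] F [ 1.2 -1.2 -0.2] w 84.9
 turn rv [ 0.0125 -0.0025  0.003 ]
 shift now-axes [ 133.3 -617.9  361.7]  shift down-axes at psi [ 132.4 -613.8  369. ]
```

Call:
drive_tool:
  deltas: [0, 0, 0, 0, -41, 25, 85, 0, 0, 0, 0, -41, 25, 85, 0, 0, 0, 0, -41, 25, 85, 0, 0, 0, 0, -41, 25, 85, 0, 0, 0, 10, -41, 25, 85]

```text
t: 2.95
tcp_pos: [370.1, 341.2, 325.0]
orientation: [0.413, 1.568, 0.215]
ft_force: [1.2, 0.2, -0.4]
gripper_width: 85.4
```

Call:
drive_tool:
  deltas: [0, 0, 0, 10, -41, 24, 85, 0, 0, 0, 10, -41, 24, 85, 0, 0, 0, 10, -41, 24, 85, 0, 0, 0, 10, -41, 24, 85, 0, 0, 0, 10, -41, 24, 85]

```text
t: 3.45
tcp_pos: [449.1, 108.7, 276.2]
orientation: [0.41, 1.559, 0.214]
ft_force: [0.7, 0.1, -0.2]
gripper_width: 85.1
```

```bash
python3 -c "
from h import *
plan([516,-106,200],77.6)"
```

```text
t 3.45 tcp [449.1 108.7 276.2] jawyaw 78.78 tilt 0.66 q [ 1.600e-02 -2.420e-01  2.033e+00  2.000e-03  1.340e+00 -1.359e+00] F [ 0.7  0.1 -0.2] w 85.1
 turn rv [ 0.0206  0.0105 -0.0047]
 shift now-axes [  76.4 -197.9  106.6]  shift down-axes at psi [  76.2 -195.3  111.4]
```

Call:
drive_tool:
  deltas: [0, 0, 0, 18, -41, 22, 60, 0, 0, 0, 18, -41, 22, 60, 0, 0, 0, 18, -41, 22, 60, 0, 0, 0, 18, -41, 22, 60, 0.02, 0.01, -0.005, 5, -30, 18, 60]

```text
t: 3.95
tcp_pos: [515.8, -106.4, 201.3]
orientation: [0.127, 1.564, -0.092]
ft_force: [0.9, 1.3, 1.1]
gripper_width: 59.7
```

Run:
```python
from h import *
plan([516,-106,130],77.6)
c=cam('wrist','w1');P=pts(c)
for n in ['boss','keyway','seat']:
  for m in mark_of('wrist',n)[:2]: print(n,round(m['conf'],2),np.round(m['centre']),ray(c,m['centre'],{'boss':91,'keyway':33,'seat':33}[n]).round(1))
z=P[...,2];mk=(z>85)&(z<97)
k,l,st,ce=cv2.connectedComponentsWithStats(mk.astype(np.uint8))
for i in range(1,k):
    if st[i,4]>300: print(st[i],[np.round(a,1) for a in cv2.minAreaRect(P[l==i][:,:2].astype(np.float32))])
```

```text
t 3.95 tcp [ 515.8 -106.4  201.3] jawyaw 77.42 tilt 0.39 q [-0.397 -0.019  1.972  0.002  1.182 -1.749] F [0.9 1.3 1.1] w 59.7
 turn rv [-0.0032  0.0067 -0.0009]
 shift now-axes [71.3  0.3 -0.3]  shift down-axes at psi [71.3  0.4  0.2]
boss 0.88 [314. 195.] [ 515.9 -107.7   91. ]
keyway 0.72 [314. 218.] [ 560.8 -117.5   33. ]
seat 0.95 [225. 212.] [ 533.4 -207.6   33. ]
[ 293  170   46   45 1980] [array([ 515.1, -106.3]), array([37.6, 38.6]), np.float64(76.6)]
```

View pics/w1.png

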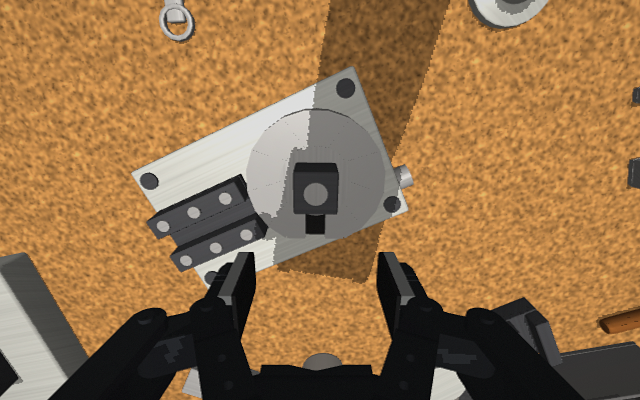

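Call:
drive_tool:
  deltas: [-0.003, 0.007, -0.001, 40, 0, 0, 60, 0, 0, 0, 40, 0, 0, 60, 0, 0, 0, 40, 0, 0, 60, 0, 0, 0, 16, 0, 0, 60, 0, 0, 0, 2, 0, 0, 60]

```text
t: 4.65
tcp_pos: [520.8, -99.6, 67.6]
orientation: [-0.034, 1.556, -0.241]
ft_force: [-0.9, 0.1, 0.7]
gripper_width: 60.0
```

```bash
python3 -c "
from h import *
plan([516,-106,62],77.6)"
```

```text
t 4.65 tcp [520.8 -99.6  67.6] jawyaw 78.12 tilt 0.84 q [-0.381  0.162  2.053  0.003  0.911 -1.746] F [-0.9  0.1  0.7] w 60.0
 turn rv [0.0091 0.0147 0.0004]
 shift now-axes [ 5.6 -7.3 -3.4]  shift down-axes at psi [ 5.6 -7.3 -3.3]
```

Call:
drive_tool:
  deltas: [-0.004, 0.015, 0, 5, -7, -3.5, 60, 0, 0, 0, 0, 0, 0, 60]

```text
t: 4.85
tcp_pos: [516.1, -104.4, 63.9]
orientation: [-1.413, 1.57, -1.612]
ft_force: [0.4, -0.6, 0.8]
gripper_width: 59.9
```

```bash
python3 -c "
from h import *
plan([516,-106,62],77.6)"
```

```text
t 4.85 tcp [ 516.1 -104.4   63.9] jawyaw 78.56 tilt 0.04 q [-3.920e-01  1.690e-01  2.055e+00 -1.000e-03  9.180e-01 -1.763e+00] F [ 0.4 -0.6  0.8] w 59.9
 turn rv [0.0168 0.0001 0.0007]
 shift now-axes [ 1.9 -1.6  0.2]  shift down-axes at psi [ 1.9 -1.6  0.2]
```

Call:
drive_tool:
  deltas: [0.017, 0, 0, 1, -1.6, 0, 60, 0, 0, 0, 0, 0, 0, 34, 0, 0, 0, 0, 0, 0, 34, 0, 0, 0, 0, 0, 0, 34, 0, 0, 0, 0, 0, 0, 34]
  grip_force: 60

```text
t: 5.35
tcp_pos: [517.9, -107.2, 66.7]
orientation: [-0.342, 1.563, -0.559]
ft_force: [-0.1, -1.1, -1.7]
gripper_width: 36.7
```

```bash
python3 -c "
from h import *
plan([516,-106,62],11.9)"
```

```text
t 5.35 tcp [ 517.9 -107.2   66.7] jawyaw 77.54 tilt 0.42 q [-3.960e-01  1.650e-01  2.052e+00 -2.000e-03  9.170e-01 -1.748e+00] F [-0.1 -1.1 -1.7] w 36.7
 turn rv [ 1.1456  0.0075 -0.0018]
 shift now-axes [ 4.6  0.8 -2.1]  shift down-axes at psi [ 4.7 -1.6 -1.6]
```

Call:
drive_tool:
  deltas: [0.14, 0, 0, 0, 0, 0, 34, 0.14, 0, 0, 0, 0, 0, 34, 0.14, 0, 0, 0, 0, 0, 34, 0.14, 0, 0, 0, 0, 0, 34]

```text
t: 5.75
tcp_pos: [517.4, -108.0, 66.6]
orientation: [-0.22, 1.563, -1.013]
ft_force: [0.4, -0.6, -1.1]
gripper_width: 36.6
```

```bash
python3 -c "
from h import *
plan([516,-106,62],11.9)"
```

```text
t 5.75 tcp [ 517.4 -108.    66.6] jawyaw 44.56 tilt 0.45 q [-0.396  0.165  2.052 -0.006  0.918 -1.17 ] F [ 0.4 -0.6 -1.1] w 36.6
 turn rv [ 5.699e-01  8.000e-03 -5.000e-04]
 shift now-axes [ 4.6  0.4 -2.4]  shift down-axes at psi [ 4.6 -0.9 -2.2]
```

Call:
drive_tool:
  deltas: [0.14, 0, 0, 0, 0, 0, 34, 0.14, 0, 0, 0, 0, 0, 34, 0.14, 0, 0, 0, 0, 0, 34, 0.13, 0, 0, 0, 0, 0, 34, 0, 0, 0, 0, 0, 0, 34]

```text
t: 6.25
tcp_pos: [516.5, -108.4, 66.6]
orientation: [-0.172, 1.563, -1.535]
ft_force: [0.9, -0.2, -1.4]
gripper_width: 36.6
```

Run:
```python
from h import *
plan([516,-106,62],11.9)
c=cam('top','t2');P=pts(c)
cv2.imwrite('pics/t2z.png',cv2.resize(c['color'][150:280,330:490],None,fx=4,fy=4,interpolation=cv2.INTER_CUBIC))
print(np.round(get_state()['moment'],2))
```

```text
t 6.25 tcp [ 516.5 -108.4   66.6] jawyaw 11.93 tilt 0.47 q [-0.396  0.166  2.052 -0.009  0.921 -0.598] F [ 0.9 -0.2 -1.4] w 36.6
 turn rv [0.0005 0.0081 0.0014]
 shift now-axes [ 4.6 -0.  -2.5]  shift down-axes at psi [ 4.6 -0.  -2.5]
[-0.01  0.11 -0.11]
```

View pics/t2z.png

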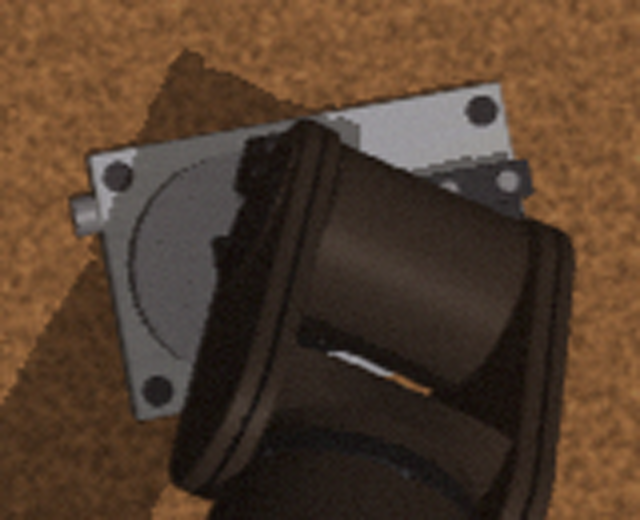

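Call:
drive_tool:
  deltas: [0, 0, 0, 0, 0, 0, 60, 0, 0, 0, 0, 0, 0, 60, 0, 0, 0, 0, 0, 0, 60, 0, 0.008, 0.001, -40, 0, 0, 60, 0, 0, 0, -48, 0, 0, 60]

```text
t: 6.8
tcp_pos: [512.2, -106.1, 149.5]
orientation: [-2.237, 1.555, 2.693]
ft_force: [0.6, -0.6, -0.1]
gripper_width: 60.2
```

Call:
drive_tool:
  deltas: [0, 0, 0, -30, 0, -35, 60, 0, 0, 0, -20, 0, -45, 60]

```text
t: 7.0
tcp_pos: [498.7, -31.2, 207.1]
orientation: [-2.358, 1.564, 2.566]
ft_force: [1.0, -0.1, 0.8]
gripper_width: 59.7
```

Run:
```python
from h import *
plan([512,240,100],2)
c=cam('wrist','w2');P=pts(c);z=P[...,2]
for mk,n in [((z>85)&(z<97),'boss')]:
  k,l,st,ce=cv2.connectedComponentsWithStats(mk.astype(np.uint8))
  for i in range(1,k):
    if st[i,4]>300: print(st[i],[np.round(a,1) for a in cv2.minAreaRect(P[l==i][:,:2].astype(np.float32))])
im=c['color'].mean(2);mk=(abs(z-55)<6)&(im<75)
k,l,st,ce=cv2.connectedComponentsWithStats(mk.astype(np.uint8))
for i in range(1,k):
    if st[i,4]>600: print('dark',st[i],[np.round(a,1) for a in cv2.minAreaRect(P[l==i][:,:2].astype(np.float32))])
for n in ['keyway','seat','boss']:
  for m in mark_of('wrist',n)[:1]: print(n,round(m['conf'],2),np.round(m['centre']),ray(c,m['centre'],91 if n=='boss' else 33).round(1))
```

```text
t 7.0 tcp [498.7 -31.2 207.1] jawyaw 12.13 tilt 0.37 q [-2.670e-01 -8.100e-02  2.020e+00  2.000e-03  1.208e+00 -4.790e-01] F [ 1.  -0.1  0.8] w 59.7
 turn rv [ 0.1767 -0.0041  0.0049]
 shift now-axes [ 107.9   70.4 -261.8]  shift down-axes at psi [ 107.1   22.7 -270.5]
[ 297  250   42   39 1517] [array([ 514.9, -106. ]), array([38. , 38.6]), np.float64(11.5)]
[612 323  28  55 659] [array([ 843.5, -128.2]), array([ 6.9, 60.5]), np.float64(3.8)]
[543 339  60  30 716] [array([ 788.3, -140.9]), array([53.3, 20.2]), np.float64(29.5)]
dark [ 587  251   53   94 1133] [array([841.7, -93.3]), array([  7.4, 116.6]), np.float64(0.4)]
keyway 0.6 [316. 280.] [ 522.8 -152.8   33. ]
seat 0.63 [318. 321.] [ 537.1 -207.8   33. ]
```

View pics/w2.png

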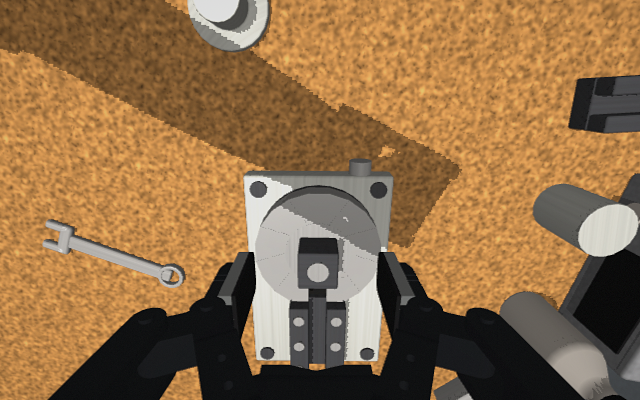

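Call:
drive_tool:
  deltas: [0.09, 0, 0, 0, 9, -44, 50, 0.088, 0, 0, 0, 6, -45, 50, 0, -0.004, 0.005, 0, 4, -45, 50, 0, 0, 0, 0, 3, -45, 50, 0, 0, 0, 10, 3, -40, 50]

```text
t: 7.7
tcp_pos: [505.9, 187.7, 190.1]
orientation: [-1.091, 1.563, -2.646]
ft_force: [0.5, -0.0, 0.8]
gripper_width: 50.0
```

Run:
```python
from h import *
plan([512,215,140],2)
```

```text
t 7.7 tcp [505.9 187.7 190.1] jawyaw 0.92 tilt 0.44 q [ 0.168  0.031  1.944 -0.003  1.175  0.153] F [ 0.5 -0.   0.8] w 50.0
 turn rv [-0.0188  0.0035  0.0068]
 shift now-axes [ 50.    6.9 -27.4]  shift down-axes at psi [ 50.1   7.  -27.1]
```

```bash
cat > k.py <<'E'
from h import *
import sys
c=cam('wrist',sys.argv[1]);P=pts(c);z=P[...,2]
mk=(z>19)&(z<30)
k,l,st,ce=cv2.connectedComponentsWithStats(mk.astype(np.uint8))
for i in range(1,k):
    if st[i,4]>250:
        q=P[l==i][:,:2]; print(st[i],[np.round(a,1) for a in cv2.minAreaRect(q.astype(np.float32))],'ymin',np.percentile(q[:,1],1).round(1),'z',np.median(z[l==i]).round(1))
mk=(z>62)&(z<72)
print('rack',[np.round(a,1) for a in cv2.minAreaRect(P[mk][:,:2].astype(np.float32))] if mk.any() else 0)
for n in ['key','spare']:
  for m in masks_of('wrist',n)[:1]: print(n,round(m['conf'],2),np.round(m['centre']),m['region'].sum())
E
python3 k.py w3
```

```text
[612  18  28  48 819] [array([777.7, 314.1]), array([23.9, 37.8]), np.float64(6.2)] ymin 296.1 z 19.8
[ 395   81   40   54 1857] [array([594.6, 254.7]), array([32.7, 47.6]), np.float64(1.5)] ymin 231.8 z 24.0
[316  85  18  52 870] [array([510.7, 250.7]), array([15.6, 46.3]), np.float64(1.0)] ymin 227.7 z 24.1
[624 214  16  48 350] [array([843.8, 126.2]), array([ 3.6, 50.8]), np.float64(0.0)] ymin 101.5 z 23.4
[ 530  228   75   58 1000] [array([776.9, 103.3]), array([71.1, 50.1]), np.float64(15.8)] ymin 72.1 z 24.6
[588 303  52  41 487] [array([847.2,  24.5]), array([69.8, 26.6]), np.float64(46.2)] ymin -6.9 z 24.9
[516 322  49  26 371] [array([770.1,   1.2]), array([50.6, 18.6]), np.float64(28.9)] ymin -18.0 z 24.5
[ 255  332  122   41 2229] [array([506.7, -37.1]), array([ 59.4, 151. ]), np.float64(89.8)] ymin -56.4 z 24.7
rack [array([684.9, 173.1]), array([167.8, 542.3]), np.float64(45.8)]
key 0.86 [322. 111.] 862
spare 0.91 [411. 107.] 1976
```

View pics/w3.png

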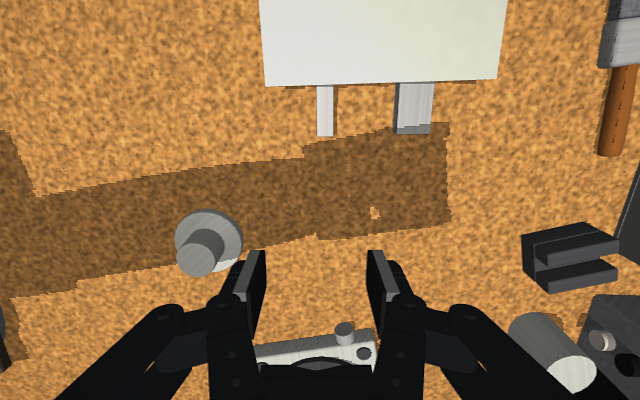

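Call:
drive_tool:
  deltas: [-0.01, 0.003, 0.007, 20, 3, -26, 50, 0, 0, 0, 30, 2, -26, 50, 0, 0, 0, 40, 0, 0, 50, 0, 0, 0, 30, 0, 0, 50, 0, 0, 0, 0, 0, 0, 50]

```text
t: 8.35
tcp_pos: [511.0, 232.9, 62.1]
orientation: [-0.819, 1.564, -2.367]
ft_force: [-0.0, -0.1, 0.5]
gripper_width: 50.1
```

Run:
```python
from h import *
plan([511.2,240,4],1.5)
```

```text
t 8.35 tcp [511.  232.9  62.1] jawyaw 1.31 tilt 0.41 q [ 0.249  0.245  1.966 -0.005  0.936  0.228] F [-0.  -0.1  0.5] w 50.1
 turn rv [-0.0033  0.0049  0.0053]
 shift now-axes [58.   0.7 -7.4]  shift down-axes at psi [58.1  0.4 -7.1]
```

Call:
drive_tool:
  deltas: [-0.003, 0.005, 0.005, 15, 0.5, -7, 50, 0, 0, 0, 15, 0, 0, 50, 0, 0, 0, 14, 0, 0, 50, 0, 0, 0, 8, 0, 0, 50, 0, 0, 0, 0, 0, 0, 50]

```text
t: 8.85
tcp_pos: [515.5, 234.9, 10.4]
orientation: [1.348, 1.568, -0.203]
ft_force: [-0.5, 1.2, 0.3]
gripper_width: 50.3
```

Run:
```python
from h import *
plan([511.2,240,4],1.5)
```

```text
t 8.85 tcp [515.5 234.9  10.4] jawyaw 1.13 tilt 0.17 q [ 0.249  0.335  1.97  -0.002  0.834  0.231] F [-0.5  1.2  0.3] w 50.3
 turn rv [-0.0065  0.0007 -0.0029]
 shift now-axes [ 6.3 -4.3 -5.2]  shift down-axes at psi [ 6.4 -4.2 -5.2]
```

Call:
drive_tool:
  deltas: [-0.006, 0, -0.003, 4, -4.3, -5.2, 50, 0, 0, 0, 0, 0, 0, 50]

```text
t: 9.05
tcp_pos: [511.8, 240.2, 7.0]
orientation: [1.312, 1.57, -0.233]
ft_force: [-0.3, -0.4, -0.3]
gripper_width: 50.1
```

Run:
```python
from h import *
plan([511.2,240,4],1.5)
```

```text
t 9.05 tcp [511.8 240.2   7. ] jawyaw 1.46 tilt 0.07 q [ 2.600e-01  3.400e-01  1.972e+00 -1.000e-03  8.290e-01  2.350e-01] F [-0.3 -0.4 -0.3] w 50.1
 turn rv [-0.0007  0.0003 -0.0012]
 shift now-axes [ 3.  -0.6  0.2]  shift down-axes at psi [ 3.  -0.6  0.2]
```

Go down 3 mm and close.

Call:
drive_tool:
  deltas: [0, 0, 0, 3.5, -0.6, 0, 50, 0, 0, 0, 0, 0, 0, 12, 0, 0, 0, 0, 0, 0, 12, 0, 0, 0, 0, 0, 0, 12, 0, 0, 0, 0, 0, 0, 12]
  grip_force: 60

```text
t: 9.55
tcp_pos: [512.1, 241.1, 5.1]
orientation: [1.611, 1.566, 0.067]
ft_force: [-0.5, 0.4, -1.1]
gripper_width: 14.5
```

Run:
```python
from h import *
plan([511.2,240,4],1.5)
```

```text
t 9.55 tcp [512.1 241.1   5.1] jawyaw 1.55 tilt 0.26 q [ 2.610e-01  3.430e-01  1.973e+00 -1.000e-03  8.220e-01  2.350e-01] F [-0.5  0.4 -1.1] w 14.5
 turn rv [ 0.0008 -0.0002 -0.0045]
 shift now-axes [ 1.1 -0.9  1.1]  shift down-axes at psi [ 1.1 -0.9  1.1]
```

Call:
drive_tool:
  deltas: [0, 0, 0, -1, 0, 10, 12, 0, 0, 0, 0, 0, 15, 12, 0, 0, 0, 0, 0, 15, 12, 0, 0, 0, 0, 0, 15, 12]

```text
t: 9.95
tcp_pos: [512.3, 183.3, 5.0]
orientation: [1.746, 1.568, 0.204]
ft_force: [0.3, 1.5, -1.4]
gripper_width: 15.1
```

Run:
```python
from h import *
plan([515.2,121,5.5],1.5)
```

```text
t 9.95 tcp [512.3 183.3   5. ] jawyaw 1.67 tilt 0.13 q [0.157 0.304 2.025 0.    0.81  0.128] F [ 0.3  1.5 -1.4] w 15.1
 turn rv [ 0.003  -0.0004 -0.0023]
 shift now-axes [-0.5  1.1 62.3]  shift down-axes at psi [-0.5  1.3 62.3]
```

Call:
drive_tool:
  deltas: [0, 0, 0, 0, 0, 16, 12, 0, 0, 0, 0, 0, 16, 12, 0, 0, 0, 0, 0, 16, 12, 0, 0, 0, 0, 0, 12, 12, 0, 0, 0, 0, 0, 0, 12]

```text
t: 10.45
tcp_pos: [513.3, 114.0, 5.0]
orientation: [2.038, 1.569, 0.49]
ft_force: [0.3, 1.0, -2.3]
gripper_width: 14.4
```

Run:
```python
from h import *
plan([515.2,121,4],1.5)
c=cam('top','t3')
for n in ['key','spare']:
  for m in masks_of('top',n)[:2]: print(n,round(m['conf'],2),np.round(m['centre']),m['region'].sum())
cv2.imwrite('pics/t3z.png',cv2.resize(c['color'][130:300,150:350],None,fx=3,fy=3,interpolation=cv2.INTER_CUBIC))
```

```text
t 10.45 tcp [513.3 114.    5. ] jawyaw 1.26 tilt 0.1 q [2.500e-02 2.710e-01 2.069e+00 1.000e-03 8.000e-01 2.000e-03] F [ 0.3  1.  -2.3] w 14.4
 turn rv [-0.0041 -0.0008 -0.0016]
 shift now-axes [ 1.   2.1 -7. ]  shift down-axes at psi [ 1.   2.1 -7. ]
spare 0.6 [238. 176.] 358
spare 0.51 [197. 191.] 4312
```

View pics/t3z.png

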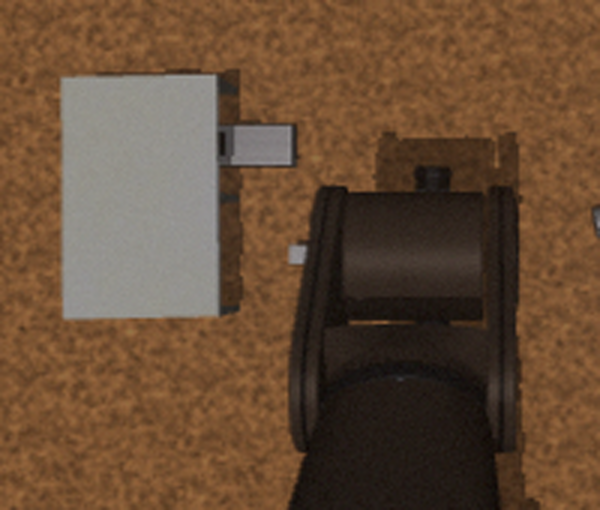

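Call:
drive_tool:
  deltas: [0, 0, 0, 1.5, 0, 0, 12, 0, 0, 0, 0, 0, 0, 50, 0, 0, 0, 0, 0, 0, 50, 0, 0, 0, 0, 0, 0, 50, 0, 0, 0, -20, 0, 0, 50]

```text
t: 11.1
tcp_pos: [512.4, 117.7, 23.9]
orientation: [-1.941, 1.569, 2.799]
ft_force: [0.2, -0.3, 0.9]
gripper_width: 49.9
```

Call:
drive_tool:
  deltas: [0, 0, 0, -40, 0, 0, 50, 0, 0, 0, -45, 0, 0, 50, 0, 0, 0, -30, 0, 0, 50, 0, 0, 0, 0, 0, 0, 50]

```text
t: 11.5
tcp_pos: [513.1, 119.1, 143.9]
orientation: [-2.983, 1.569, 1.759]
ft_force: [0.8, -0.5, 0.0]
gripper_width: 50.1
```

```bash
cat > kk.py <<'E'
from h import *
import sys
plan()
c=cam('wrist',sys.argv[1]);P=pts(c);z=P[...,2]
near=(abs(P[...,0]-513)<80)&(abs(P[...,1]-160)<110)
for lo,hi,n in [(19,30,'bar'),(50,62,'grip')]:
  mk=near&(z>lo)&(z<hi)
  k,l,st,ce=cv2.connectedComponentsWithStats(mk.astype(np.uint8))
  for i in range(1,k):
    if st[i,4]>150: print(n,st[i],[np.round(a,1) for a in cv2.minAreaRect(P[l==i][:,:2].astype(np.float32))],np.median(z[l==i]).round(1))
for m in masks_of('wrist','key')[:1]:
  r=m['region'];print('key mask',m['conf'],m['centre'],r.sum(),[np.round(a,1) for a in cv2.minAreaRect(P[r&(z>8)][:,:2].astype(np.float32))])
for m in mark_of('wrist','key')[:1]: print('mark',m['conf'],m['centre'],ray(c,m['centre'],0).round(1))
E
python3 kk.py w4
```

```text
t 11.5 tcp [513.1 119.1 143.9] jawyaw 1.71 tilt 0.09 q [3.500e-02 5.100e-02 2.013e+00 2.000e-03 1.077e+00 4.000e-03] F [ 0.8 -0.5  0. ] w 50.1
bar [ 408    0   28   54 1124] [array([585.8, 248.3]), array([14.6, 35.5]), np.float64(0.9)] 23.9
bar [ 306   48   22   71 1423] [array([510.2, 206.1]), array([16. , 51.5]), np.float64(2.2)] 24.1
bar [307 160  19  50 919] [array([512.2, 124.3]), array([15.7, 44.4]), np.float64(1.3)] 24.1
grip [304 121  25  40 977] [array([510.9, 166.7]), array([17.7, 28.3]), np.float64(1.6)] 56.0
key mask 0.59 [314.8, 129.6] 3369 [array([510.9, 167. ]), array([ 17.7, 129.7]), np.float64(1.7)]
mark 0.68 [316.6, 131.6] [511.4 166.7   0. ]
```

View pics/w4.png

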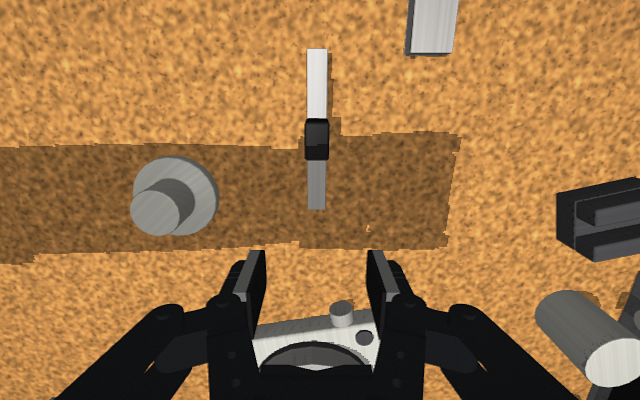

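Call:
drive_tool:
  deltas: [0, 0, 0, 5, -2, -40, 50, 0, 0, 0, 25, -2, -8, 50, 0, 0, 0, 30, -1, 0, 50, 0, 0, 0, 20, 0, 0, 50, 0, 0, 0, 0, 0, 0, 50]

```text
t: 12.15
tcp_pos: [494.8, 167.5, 45.3]
orientation: [-1.563, 1.543, -3.105]
ft_force: [0.9, -1.2, -0.4]
gripper_width: 50.2
```

```bash
python3 -c "
from h import *
plan([510.9,166.8,29],1.6)"
```

```text
t 12.15 tcp [494.8 167.5  45.3] jawyaw 1.64 tilt 1.59 q [0.131 0.205 2.054 0.003 0.91  0.1  ] F [ 0.9 -1.2 -0.4] w 50.2
 turn rv [0.0008 0.0002 0.0277]
 shift now-axes [15.8 16.5  1.1]  shift down-axes at psi [16.3 16.1  1.1]
```

```bash
python3 kk.py w5
```

```text
t 12.15 tcp [494.8 167.5  45.3] jawyaw 1.64 tilt 1.59 q [0.131 0.205 2.054 0.003 0.91  0.1  ] F [ 0.9 -1.2 -0.4] w 50.2
bar [ 487   52   51   86 2902] [array([585.7, 250.3]), array([15.2, 39.4]), np.float64(1.1)] 23.8
bar [ 331  129   35  101 2960] [array([509.9, 205.7]), array([17.5, 52.6]), np.float64(0.7)] 24.2
bar [330 300  27  38 929] [array([511.9, 116.1]), array([16. , 29.1]), np.float64(1.3)] 24.1
grip [ 329  244   73   57 2459] [array([516.9, 167.5]), array([32. , 28.5]), np.float64(1.1)] 56.0
grip [247 250  20  49 314] [array([468.9, 167.8]), array([ 6.7, 23.5]), np.float64(18.0)] 57.1
key mask 0.83 [347.9, 235.7] 6596 [array([510.1, 166.7]), array([ 18.3, 130.4]), np.float64(1.6)]
mark 0.86 [346.4, 228.6] [512.4 166.6   0. ]
```

View pics/w5.png

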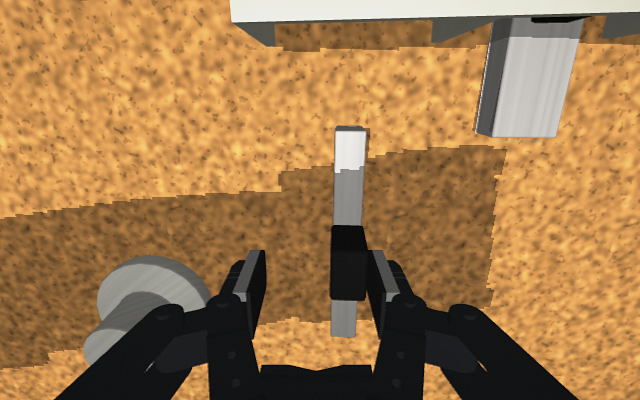

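Call:
drive_tool:
  deltas: [0, 0, 0.028, 0, 15, 1, 50, 0, 0, 0, 0, 1, 0, 50, 0, 0, 0, 0, 0, 0, 50]

```text
t: 12.6
tcp_pos: [518.7, 167.1, 52.9]
orientation: [1.642, 1.553, 0.099]
ft_force: [0.6, -0.0, -0.6]
gripper_width: 50.2
```

```bash
python3 -c "
from h import *
plan([510.6,166.8,29],1.6)"
```

```text
t 12.6 tcp [518.7 167.1  52.9] jawyaw 1.58 tilt 1.01 q [ 1.260e-01  2.150e-01  2.024e+00 -1.000e-03  8.850e-01  9.800e-02] F [ 0.6 -0.  -0.6] w 50.2
 turn rv [-0.0004 -0.0012 -0.0176]
 shift now-axes [23.7 -8.5  0.1]  shift down-axes at psi [23.9 -8.1  0. ]
```

Call:
drive_tool:
  deltas: [0, 0, -0.012, 0, -6, 0, 50, 0, 0, 0, 0, 0, 0, 50]

```text
t: 12.8
tcp_pos: [513.4, 166.8, 54.1]
orientation: [1.786, 1.564, 0.242]
ft_force: [0.1, -0.4, -0.6]
gripper_width: 49.7
```

```bash
python3 -c "
from h import *
plan([510.6,166.8,29],1.6)"
```

```text
t 12.8 tcp [513.4 166.8  54.1] jawyaw 1.56 tilt 0.41 q [1.26e-01 2.08e-01 2.03e+00 1.00e-03 8.97e-01 9.80e-02] F [ 0.1 -0.4 -0.6] w 49.7
 turn rv [-0.0007 -0.0015 -0.007 ]
 shift now-axes [25.1 -3.   0. ]  shift down-axes at psi [25.1 -2.8 -0. ]
```

Good; descend slowly with correction.

Call:
drive_tool:
  deltas: [0, -0.001, -0.006, 5, -2, 0, 50, 0, 0, 0, 7, 0, 0, 50, 0, 0, 0, 6, 0, 0, 50]

```text
t: 13.1
tcp_pos: [511.8, 167.0, 36.2]
orientation: [1.812, 1.568, 0.269]
ft_force: [-0.1, 0.3, -0.4]
gripper_width: 50.1
```

```bash
python3 -c "
from h import *
plan([510.6,166.8,29],1.6)"
```

```text
t 13.1 tcp [511.8 167.   36.2] jawyaw 1.56 tilt 0.18 q [1.270e-01 2.370e-01 2.035e+00 1.000e-03 8.660e-01 9.900e-02] F [-0.1  0.3 -0.4] w 50.1
 turn rv [-0.0006 -0.0007 -0.003 ]
 shift now-axes [ 7.2 -1.2  0.1]  shift down-axes at psi [ 7.2 -1.2  0.1]
```

Call:
drive_tool:
  deltas: [0, 0, -0.003, 5, -1, 0, 50, 0, 0, 0, 0, 0, 0, 40, 0, 0, 0, 0, 0, 0, 14, 0, 0, 0, 0, 0, 0, 14, 0, 0, 0, 0, 0, 0, 14]
  grip_force: 60

```text
t: 13.6
tcp_pos: [509.4, 166.8, 28.5]
orientation: [-1.662, 1.567, 3.078]
ft_force: [-0.8, 0.4, -0.8]
gripper_width: 16.8
```

```bash
python3 -c "
from h import *
plan([510.6,166.8,29],1.6)"
```

```text
t 13.6 tcp [509.4 166.8  28.5] jawyaw 1.57 tilt 0.23 q [1.270e-01 2.500e-01 2.038e+00 1.000e-03 8.580e-01 9.900e-02] F [-0.8  0.4 -0.8] w 16.8
 turn rv [-0.0006 -0.0004  0.004 ]
 shift now-axes [-0.5  1.2  0. ]  shift down-axes at psi [-0.5  1.2  0. ]
```

Call:
drive_tool:
  deltas: [0, 0, 0, -20, 0, 0, 14, 0, 0, 0, -40, 0, 0, 14, 0, 0, 0, -45, 0, 0, 14, -0.09, 0, 0, -25, 0, 10, 14, -0.089, 0, 0, -5, 0, 25, 14]

```text
t: 14.1
tcp_pos: [507.6, 132.5, 161.9]
orientation: [-1.733, 1.551, -3.088]
ft_force: [0.1, -0.7, -3.4]
gripper_width: 17.1
```

```bash
python3 -c "
from h import *
plan([537.8,-209.5,165],11.85)"
```

```text
t 14.1 tcp [507.6 132.5 161.9] jawyaw 12.36 tilt 1.12 q [ 0.062  0.035  1.994  0.     1.132 -0.154] F [ 0.1 -0.7 -3.4] w 17.1
 turn rv [ 0.0088 -0.0031  0.0193]
 shift now-axes [ -3.4 -43.8 340.5]  shift down-axes at psi [ -3.1 -40.7 340.9]
```

Call:
drive_tool:
  deltas: [0, 0, 0.01, -2, -5, 35, 14, 0, 0, 0, 0, -5, 40, 14, 0, 0, 0, 0, -5, 40, 14, 0, 0, 0, 0, -5, 40, 14, 0, 0, 0, 0, -5, 40, 14]

```text
t: 14.6
tcp_pos: [523.6, -66.7, 163.2]
orientation: [-2.071, 1.561, 2.866]
ft_force: [0.4, 0.1, -3.0]
gripper_width: 17.2
```

```bash
python3 -c "
from h import *
plan([537.8,-209.5,165],11.85)"
```

```text
t 14.6 tcp [523.6 -66.7 163.2] jawyaw 12.85 tilt 0.59 q [-0.319  0.035  1.991 -0.     1.125 -0.543] F [ 0.4  0.1 -3. ] w 17.2
 turn rv [ 0.0175 -0.0048  0.009 ]
 shift now-axes [ -2.3 -17.9 142.4]  shift down-axes at psi [ -1.8 -15.4 142.7]
```

Call:
drive_tool:
  deltas: [0.01, 0, 0.005, 0, -5, 40, 14, 0, 0, 0, 0, -4, 38, 14, 0, 0, 0, 0, -4, 35, 14, 0, 0, 0, 0, -2, 18, 14, 0, 0, 0, 0, 0, 0, 14]

```text
t: 15.1
tcp_pos: [533.3, -206.3, 158.1]
orientation: [-2.328, 1.557, 2.592]
ft_force: [-0.2, 0.9, -3.7]
gripper_width: 17.0
```

```bash
python3 -c "
from h import *
plan([537.8,-209.5,110],11.85)"
```

```text
t 15.1 tcp [ 533.3 -206.3  158.1] jawyaw 11.89 tilt 0.79 q [-0.547  0.14   1.889  0.     1.127 -0.754] F [-0.2  0.9 -3.7] w 17.0
 turn rv [ 0.0006 -0.0094  0.01  ]
 shift now-axes [48.1  4.2  4.5]  shift down-axes at psi [48.1  3.7  4. ]
```

Call:
drive_tool:
  deltas: [0, -0.006, 0.006, 10, 2, 2, 14, 0, 0, 0, 15, 1, 1, 14, 0, 0, 0, 15, 0, 0, 14, 0, 0, 0, 5, 0, 0, 14, 0, 0, 0, 0, 0, 0, 14]

```text
t: 15.6
tcp_pos: [534.7, -202.3, 105.9]
orientation: [-2.457, 1.558, 2.467]
ft_force: [-0.1, 0.0, -2.7]
gripper_width: 16.8
```

Run:
```python
from h import *
plan([537.8,-209.5,100],11.85)
c=cam('side','s6');P=pts(c);z=P[...,2]
cv2.imwrite('pics/s6z.png',cv2.resize(c['color'][180:400,240:480],None,fx=2.5,fy=2.5,interpolation=cv2.INTER_CUBIC))
c=cam('wrist','w6')
```

```text
t 15.6 tcp [ 534.7 -202.3  105.9] jawyaw 12.13 tilt 0.74 q [-0.54   0.205  1.921  0.002  1.029 -0.753] F [-0.1  0.  -2.7] w 16.8
 turn rv [ 0.0048 -0.01    0.0082]
 shift now-axes [5.8 1.5 7.7]  shift down-axes at psi [5.9 1.5 7.7]
```

View pics/s6z.png

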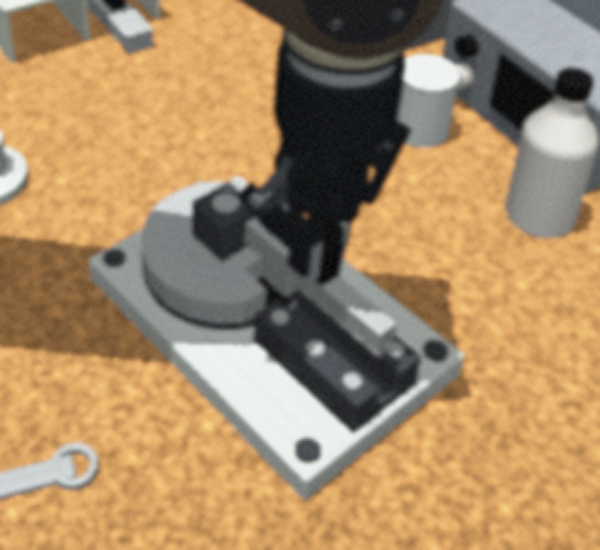

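View pics/w6.png

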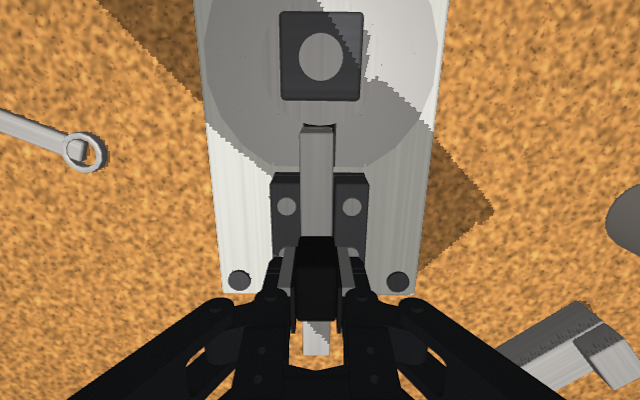

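Call:
drive_tool:
  deltas: [0.004, -0.008, 0.006, 2, 1.2, 6.5, 14, 0, 0, 0, 2, 0, 0, 14, 0, 0, 0, 2, 0, 0, 14]

```text
t: 16.0
tcp_pos: [539.6, -210.1, 102.9]
orientation: [0.748, 1.567, -0.615]
ft_force: [-0.9, 0.9, -3.1]
gripper_width: 16.8
```

Run:
```python
from h import *
plan([537.8,-209.5,90],11.85)
c=cam('wrist','w7');P=pts(c);z=P[...,2]
im=c['color'].mean(2)
near=(abs(P[...,0]-530)<60)&(P[...,1]<-100)&(P[...,1]>-300)
for lo,hi,n in [(88,110,'bar/boss top')]:
  mk=near&(z>lo)&(z<hi)
  k,l,st,ce=cv2.connectedComponentsWithStats(mk.astype(np.uint8))
  for i in range(1,k):
    if st[i,4]>300: print(n,st[i],[np.round(a,1) for a in cv2.minAreaRect(P[l==i][:,:2].astype(np.float32))],np.median(z[l==i]).round(1))
```

```text
t 16.0 tcp [ 539.6 -210.1  102.9] jawyaw 11.89 tilt 0.25 q [-0.546  0.215  1.914 -0.     1.008 -0.754] F [-0.9  0.9 -3.1] w 16.8
 turn rv [ 0.0008  0.0031 -0.0029]
 shift now-axes [12.9 -1.6 -1. ]  shift down-axes at psi [12.9 -1.6 -0.9]
bar/boss top [ 268    7   88   75 5412] [array([ 516.1, -110.8]), array([38.1, 28.9]), np.float64(11.1)] 91.4
bar/boss top [ 284  130   64  121 3893] [array([ 530.9, -172.9]), array([30.1, 54.4]), np.float64(11.9)] 98.3
bar/boss top [302 322  28  34 938] [array([ 549.4, -261.4]), array([15.8, 26. ]), np.float64(12.5)] 98.4
```

View pics/w7.png

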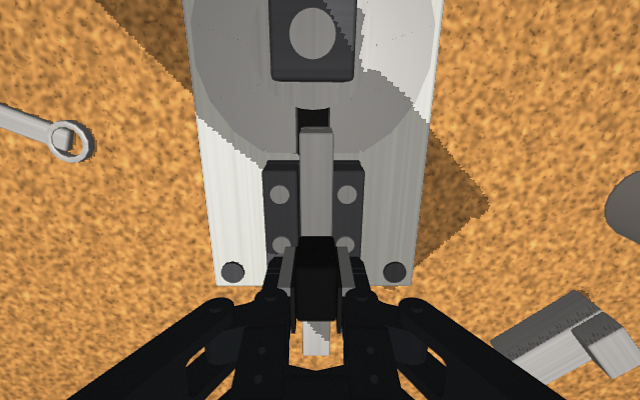

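Call:
drive_tool:
  deltas: [0, 0.002, -0.002, 4, -1.2, -0.7, 14, 0, 0, 0, 5, 0, 0, 14, 0, 0, 0, 5, 0, 0, 14]

```text
t: 16.35
tcp_pos: [538.7, -210.2, 88.8]
orientation: [0.739, 1.567, -0.625]
ft_force: [-0.4, -0.1, -2.6]
gripper_width: 16.8
```

```bash
python3 -c "
from h import *
plan([537.8,-209.5,62],11.85)"
```

```text
t 16.35 tcp [ 538.7 -210.2   88.8] jawyaw 11.87 tilt 0.19 q [-0.547  0.233  1.922 -0.     0.983 -0.754] F [-0.4 -0.1 -2.6] w 16.8
 turn rv [ 0.0004  0.0025 -0.0023]
 shift now-axes [26.8 -0.8 -0.9]  shift down-axes at psi [26.8 -0.7 -0.9]
```

Call:
drive_tool:
  deltas: [0, 0.001, -0.001, 4, -0.7, -0.7, 14, 0, 0, 0, 4, 0, 0, 14, 0, 0, 0, 4, 0, 0, 14]

```text
t: 16.65
tcp_pos: [537.3, -209.4, 75.0]
orientation: [0.332, 1.57, -1.032]
ft_force: [0.9, -0.4, -2.9]
gripper_width: 17.0
```

```bash
python3 -c "
from h import *
plan([537.8,-209.5,62],11.85)"
```

```text
t 16.65 tcp [ 537.3 -209.4   75. ] jawyaw 11.87 tilt 0.02 q [-0.547  0.252  1.929 -0.     0.96  -0.754] F [ 0.9 -0.4 -2.9] w 17.0
 turn rv [ 0.0003  0.0003 -0.0001]
 shift now-axes [13.   0.5  0.2]  shift down-axes at psi [13.   0.5  0.2]
```

Bottom is at 46.5, inside the slot with no contact force. Continue.

Call:
drive_tool:
  deltas: [0, 0, 0, 4, 0.3, 0, 14, 0, 0, 0, 4, 0, 0, 14, 0, 0, 0, 2, 0, 0, 14]

```text
t: 16.95
tcp_pos: [537.3, -209.1, 63.5]
orientation: [-2.064, 1.57, 2.856]
ft_force: [0.2, -0.9, -2.3]
gripper_width: 17.1
```

```bash
python3 -c "
from h import *
plan([537.8,-209.5,62],11.85)"
```

```text
t 16.95 tcp [ 537.3 -209.1   63.5] jawyaw 11.87 tilt 0.04 q [-0.547  0.269  1.933 -0.     0.94  -0.754] F [ 0.2 -0.9 -2.3] w 17.1
 turn rv [ 0.0004 -0.0003  0.0006]
 shift now-axes [1.5 0.4 0.5]  shift down-axes at psi [1.5 0.4 0.5]
```

Call:
drive_tool:
  deltas: [0, 0, 0, 2, 0.3, 0.4, 14, 0, 0, 0, 1, 0, 0, 14]

```text
t: 17.15
tcp_pos: [537.9, -209.4, 61.5]
orientation: [-2.211, 1.569, 2.709]
ft_force: [-3.6, 2.6, 6.6]
gripper_width: 17.1
```

```bash
python3 -c "
from h import *
plan([537.8,-209.5,62],11.85)"
```

```text
t 17.15 tcp [ 537.9 -209.4   61.5] jawyaw 11.88 tilt 0.1 q [-0.547  0.274  1.931 -0.     0.938 -0.754] F [-3.6  2.6  6.6] w 17.1
 turn rv [ 0.0005 -0.001   0.0014]
 shift now-axes [-0.5 -0.1  0.1]  shift down-axes at psi [-0.5 -0.1  0.1]
```

Call:
drive_tool:
  deltas: [0, 0, 0, 0, 0, 0, 45, 0, 0, 0, 0, 0, 0, 45, 0, 0, 0, 0, 0, 0, 45, 0, 0, 0, -10, 0, 0, 45, 0, 0, 0, -20, 0, 0, 45]

```text
t: 17.65
tcp_pos: [538.4, -209.8, 92.3]
orientation: [-1.824, 1.57, 3.096]
ft_force: [0.9, 0.1, 0.6]
gripper_width: 44.9
```

Call:
drive_tool:
  deltas: [0, 0, 0, -40, 0, 0, 45, 0, 0, 0, -40, 0, 0, 45, 0, 0, 0, 0, 0, 30, 45, 0, 0, 0, -10, 0, 45, 45, 0, 0, 0, 0, 0, 45, 45]

```text
t: 18.15
tcp_pos: [566.2, -326.5, 195.4]
orientation: [0.813, 1.56, -0.543]
ft_force: [1.3, 0.8, -0.2]
gripper_width: 44.9
```

Call:
drive_tool:
  deltas: [0, 0, 0, 0, 0, 45, 45, 0, 0, 0, 0, 0, 45, 45, 0, 0, 0, 0, 0, 20, 45, 0, 0, 0, 0, 0, 0, 45]

```text
t: 18.55
tcp_pos: [590.8, -444.5, 201.8]
orientation: [0.675, 1.55, -0.686]
ft_force: [-0.6, -0.0, -0.6]
gripper_width: 44.9
```

Run:
```python
from h import *
plan()
for n in ['top','side']:
  c=cam(n,n+'9');P=pts(c);z=P[...,2]
  sl=(slice(150,280),slice(330,490)) if n=='top' else (slice(230,390),slice(250,450))
  cv2.imwrite('pics/%s9z.png'%n,cv2.resize(c['color'][sl],None,fx=3.8,fy=3.8,interpolation=cv2.INTER_CUBIC))
  for m in masks_of(n,'key')[:1]: 
    r=m['region'];print(n,m['conf'],m['centre'],r.sum(),[np.round(a,1) for a in cv2.minAreaRect(P[r&(z>48)][:,:2].astype(np.float32))],np.nanpercentile(z[r],[20,50,80,98]).round(1))
  for t,h in [('key',33),('seat',33),('boss',91),('keyway',33)]:
   for m in mark_of(n,t)[:1]: print(n,t,m['conf'],ray(c,m['centre'],h).round(1))
  if n=='top':
    near=(abs(P[...,0]-530)<60)&(P[...,1]<-60)&(P[...,1]>-300)&(z>80)
    k,l,st,ce=cv2.connectedComponentsWithStats(near.astype(np.uint8))
    for i in range(1,k):
      if st[i,4]>40: print(st[i],[np.round(a,1) for a in cv2.minAreaRect(P[l==i][:,:2].astype(np.float32))],np.median(z[l==i]).round(1))
```

```text
t 18.55 tcp [ 590.8 -444.5  201.8] jawyaw 12.07 tilt 1.16 q [-0.783  0.436  1.438  0.002  1.247 -0.994] F [-0.6 -0.  -0.6] w 44.9
top 0.95 [440.8, 205.8] 437 [array([ 537.2, -209.4]), array([ 20.5, 129.9]), np.float64(13.2)] [56.7 58.5 88.6 91.9]
top key 0.77 [ 530.1 -211.6   33. ]
top seat 0.6 [ 540.  -203.6   33. ]
top boss 0.66 [ 514.5 -110.8   91. ]
top keyway 0.6 [ 532.7 -161.8   33. ]
[434 203  15  10 115] [array([ 538.3, -209.3]), array([17.9, 28.7]), np.float64(11.6)] 89.7
[384 207  21  19 317] [array([ 516.2, -106.6]), array([38. , 38.6]), np.float64(11.1)] 91.9
[613 232  27  38 556] [array([ 487.2, -275.4]), array([ 6.2, 58.9]), np.float64(38.7)] 501.7
side 0.85 [375.0, 305.2] 867 [array([ 538.3, -211.7]), array([ 21.6, 128.8]), np.float64(9.8)] [56.3 58.4 81.1 90.7]
side key 0.84 [ 536.4 -211.4   33. ]
side seat 0.61 [ 536.7 -203.7   33. ]
side boss 0.75 [ 522.4 -107.8   91. ]
side keyway 0.98 [ 526.9 -150.6   33. ]
```

View pics/top9z.png

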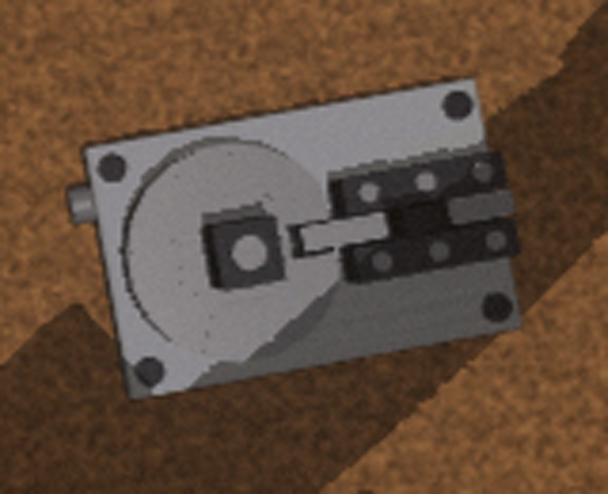

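View pics/side9z.png

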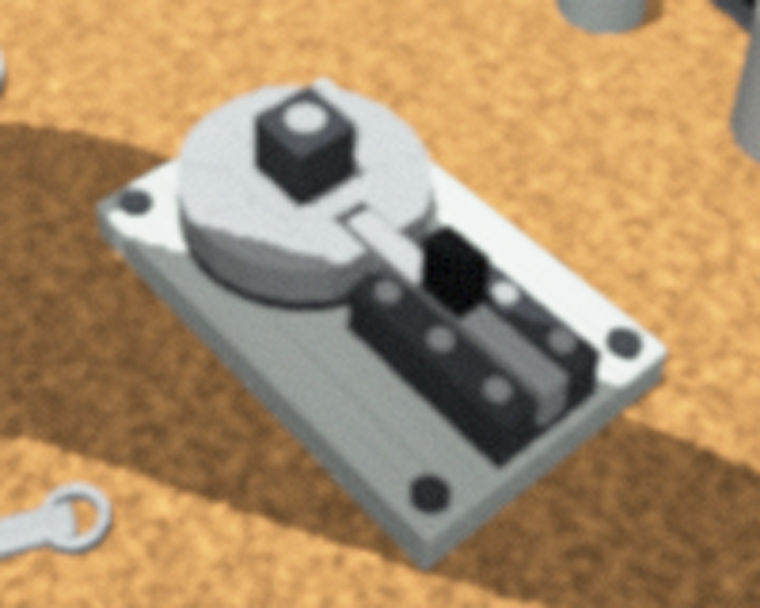

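Run:
```python
from h import *
c=cam('top');
for m in masks_of('top','spare')[:1]: print(m['centre'],m['region'].sum(),m['conf'])
print(hand_in(),np.abs(get_state()['dq']).max())
```

```text
[237.1, 179.9] 351 0.57
the job is handed in; nothing more can be done
the job is handed in; nothing more can be done
```

The key is seated in the bracket slot and hub keyway, and the job is handed in. The clock read 18.6 s at the last state reading, and no verdict was given.

- **Hub:** I turned it about 66° clockwise by its boss.
- **Key:** I drew the narrow bar out of the rack by its end and set it on the bench, where it lay upright about 170 mm from the rack's middle. I then took it again by its grip and lowered it into the slot until it touched the floor. After letting go, I moved the arm well clear.

Last checks:
- **Key position:** by top-camera depth, its grip was at (538.3, -209.3) mm, against my computed seat of (537.8, -209.5). The grip top measured 89.7 mm against 89 expected, and the outer end looked flush in the top view.
- **Hub angle:** the boss measured 11.1–11.5° against about 11.8° for the bracket, so it is roughly 0.01 rad off.
- **Wider bar:** it still showed in its place in the rack.

Checks that disagreed or went off course:
- **Key and seat marks:** the networks' marks for the key and seat were up to about 8 mm off. I relied on depth measurements and the TCP readings while gripping the boss instead.
- **Key angle:** the network's key outlines gave 13.2° (top) and 9.8° (side), while the depth fit of the grip gave 11.6°, in line with the slot.
- **Approach to the grip:** the arm drifted about 16 mm sideways on the way down. I corrected it before closing, and the key had not moved.

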